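# Function check of the bench stop button

### The arm

A 6-joint arm with a two-finger parallel gripper is mounted at the origin on a cart in front of the work surface, level with it; the furniture and walls round the work are solid. World frame = base frame: x ahead of the robot, y to its left, z up, the work surface at z = 0. Lengths are in mm, angles in rad, forces in N, time in s.
With the tool pointing down it reaches from about 275 to 1000 mm from the base axis. Payload 8.4 kg.
Tool frame: the origin (TCP) lies on the centre line of the jaws, within the pads' length; the fingertips stand 25 mm ahead of it and the grasp point (between the pads) lies 6 mm ahead of it; z points along the fingers, y is the line along which they close (so a half turn about z gives the same grasp; the last joint's range is limited). The gripper opens to 85 mm and grips with 20 to 120 N. Pads are 22 mm wide; open, the fingers measure 114 mm over their backs; the gripper's body (76 mm by 85 mm) begins 54 mm behind the grasp point. The pads swing forward as they close: fully open they stand 13 mm farther back than shut.
Start: joints at [-1.199, 0.353, 1.633, -0, 1.155, -0.002], TCP at [228.221, -581.845, 256.281] pointing down, gripper open.
Joint ranges: [-2.63, 2.63], [-0.92, 2.1], [0.06, 2.66], [-1.3, 4.44], [0, 2.69], [-3.02, 3.02]. Speed limits (rad/s): [2.22, 2.22, 2.79, 3.14, 3.14, 3.14].

### API

Orientations are given as [roll, pitch, yaw] about the fixed x, y, z axes, in that order (R = Rz(yaw) Ry(pitch) Rx(roll)).
In Python, from rig import r gives the robot as it stands.
- The arm moves only by the shell command python3 -m jog 'ROWS' [FORCE]. ROWS is JSON, a list of rows, each a list of 3 entries, a list of its own where there are three numbers: the turn, a rotation vector about the tool's x, y, z in rad, then the shift along the tool's x, y, z in m, then the opening, from -1 (shut) to 1 (fully open). In form: [[[rx, ry, rz], [x, y, z], gripper], ...]. A call has 1 to 12 rows; each row shifts and turns the commanded pose from where the row before left it, along the tool's axes as they then stand; what a row does not reach is not made up. A row lasts 1/10 s, in which the tool goes at most 50 mm and 8.59 degrees, less where a joint would pass 70% of its speed; a pose out of reach is approached as far as the arm can. A call with a gripper value outside its range is refused whole. The fingers move at their own pace and stop on an object; FORCE is the grip in N (left out, the last holds). Time passes only in rows, so rows that do not move let the fingers close. It gives the time, the measured TCP pose, the force, the opening and the grip force at its end, in the units of the state.
- r.sense(): the state, without advancing time (a new reading comes with each control period).
- r.grab_frame(name): name is "side" or "top" or "wrist"; returns the picture (400x640x3 uint8, red, green, blue); there is no depth.
- r.camera_params(name): a dict with "fx", "fy", "cx", "cy" (pixels), "k1" (the pictures are not rectified: a ray, as slopes to the right and down, at radius r is drawn at 1 + k1 r^2 times it, then the intrinsics apply), "rvec" (rotation vector, rad) and "tvec" (3), from world to camera coordinates, as OpenCV has them; the wrist camera has in their place "hand_eye" (4x4, takes a point from camera to tool coordinates, whose origin is the TCP and whose axes are the flange's). Camera axes: x right, y down, z forward; pixel columns grow to the right and rows downward; lengths in mm; the calibration is good to about 2 mm. A picture is of the moment at which its call begins: read the wrist's pose just before it. camera_params takes no time and is no camera call.
- r.sign_off(): hands the job in; it is judged then, once.
The state is a dict: "clock": time; "qpos": joint angles; "qvel": joint speeds; "joint_efforts": joint torques, N m; "eef_pos": TCP position; "tcp_rot": TCP orientation; "contact_force": force on the tool from outside, world axes, zero at the start; "wrist_torque": the same for the moment, N m; "opening": opening from 0.0 (shut) to 1.0 (fully open); "grasp_force": force on a finger pad.
Only numpy, scipy, OpenCV 4.12 (cv2) and the standard library are available. Lean on these libraries where they do the work, as an engineer would, in place of code of your own. Each camera call takes 0.05 s, during which the arm holds its last target. There are 200 camera calls.

### The job

Check the bench's stop button: press the large mushroom button with the two wings straight down with the fingertips until it latches, and take the hand off it so that you see it stay in. Then push one of its wings round clockwise (seen from above) with a fingertip until the button springs back out, and let go so that it turns back to rest. Handle it gently, do not press the small flat start button on the other box, and leave everything else on the worktop where it is.

Things in the scene. Friction and masses are not known exactly. Their poses are not given: they have to be found in the camera images.
- stop_box: the stop station: white box 80 x 80 x 70, fixed, with one large mushroom stop button on top (part of this body). Origin: centre of the underside; z up is the button's axis. The box's yaw is within 0.5 rad of the world's; at twist 0 the button's two wings lie along the box's +x and -x. A black cable gland, 20 long, is on its +x side (sizes in mm).
- stop_head (a point): centre of the flat top of the mushroom head, on its axis; 114 above the worktop when out. Grey round core of 38 diameter with two wings that form a bar 76 long, 10 wide; wings' tops 4 below this point, undersides 22 below it. Two curved arrows on top point clockwise. x axis along the bar (sizes in mm).
- stop_wing (a point): end of one wing: middle of its upper edge, 38 from the head's axis, 4 below the top of the head; turns and sinks with the head (sizes in mm).
- stop_wing_b (a point): end of the other wing on the far side of the head, likewise (sizes in mm).
- stop_press (a joint): how far the button is pushed in, m: 0 out, 0.0155 end stop. A spring pushes it out (2 N when out, 7 N at the end). Pushed beyond about 0.010 it latches and rests at about 0.009 when let go, until twisted. A force stop of about 10 N trips at the end stop, past the latch. More than 80 N is rough.
- stop_twist (a joint): how far the head is turned clockwise seen from above, rad: 0 at rest, 1.2 at its stop; it cannot turn the other way. A light spring (about 1 to 3 N on the end of a wing) turns it back to 0. When latched in, turning it beyond about 0.5 to 0.6 frees the catch and the button springs out by itself.
- start_button (a joint): travel of the flat start button, m: 0 is out, 0.006 fully pressed. Not to be pressed.
- start_box: the start station: lower white box 70 x 70 x 45, fixed, with one small flat round push button (26 across) on top, about 70 high in all. It and the stop station stand left and right in front of the robot, either way round. Origin: centre of the underside (sizes in mm).
- marker: bystander, loose: capped marker pen, 11 x 138 x 13, lying between the two boxes (mm). Origin: centre of its underside.
- white_cup: bystander, loose: white lidded specimen cup, 57 across, 71 tall, left of the work near the front edge (mm). Origin: centre of its underside.
- strip_canister: bystander, loose: round canister with a black cap, 47 across, 110 tall, behind the boxes (mm). Origin: centre of its underside.
- immersion_oil: bystander, loose: small brown bottle, 29 across, 76 tall, behind the boxes on the right (mm). Origin: centre of its underside.
- saline: bystander, loose: white squeeze bottle, 49 across, 123 tall, behind the boxes (mm). Origin: centre of its underside.
- calculator: bystander, loose: calculator, 115 x 68 x 13, lying at the right (mm). Origin: centre of its underside.
Things that resemble listed ones, but are neither listed nor needed, are in the scene too. Leave any green look-alike of the stop_box alone.

How it is judged:
By the outcome, as a careful person would: the job done as asked, in the order asked, and still so for the second after the job is handed in, with the robot touching nothing.
It also fails if it takes over 45 s, if anything falls off the work surface, if the arm or the gripper's body presses on something with over 40 N, if the wrist force passes 120 N, or if a joint passes its speed limit or range.

## Working session

There is one attempt and no reset: what is moved stays moved. The work goes in short steps, Python scripts to look and compute and a shell command to move; the robot and the scene stay as the last step left them, time stands still between calls to the robot, and variables do not carry over. Pictures are saved under pics/ and viewed, at most 10 in all, crops included, and the job is handed in when it is done.

```bash
mkdir -p pics; python3 - <<'E'
from rig import r
import cv2
s=r.sense();print({k:s[k] for k in('clock','eef_pos','tcp_rot','contact_force','opening')})
for n in('top','side'):
    f=r.grab_frame(n);cv2.imwrite(f'pics/{n}1.png',f[:,:,::-1]);print(n,r.camera_params(n))
E
```

```text
{'clock': 0.0, 'eef_pos': array([ 228.06517504, -581.42918992,  255.57403908]), 'tcp_rot': array([-3.14021754e+00, -2.02021433e-06,  3.73811470e-01]), 'contact_force': array([-0.03967334,  0.03354681, -0.28314935]), 'opening': 1.0007576399922549}
top {'fx': 462.64468308476467, 'fy': 462.64468308476467, 'cx': 317.87881875819517, 'cy': 205.02870180130057, 'k1': -0.0832516829524262, 'rvec': array([ 2.16583761, -2.20423482,  0.08810989]), 'tvec': array([-190.76446277,  594.82649706, 1521.90815682])}
side {'fx': 513.0311855866752, 'fy': 513.0311855866752, 'cx': 315.9622740252354, 'cy': 199.7120760995141, 'k1': -0.05461667054688802, 'rvec': array([ 0.06575422,  2.69620874, -1.58403975]), 'tvec': array([ 604.87846741,  186.85848269, 1689.99810654])}
```

View pics/top1.png

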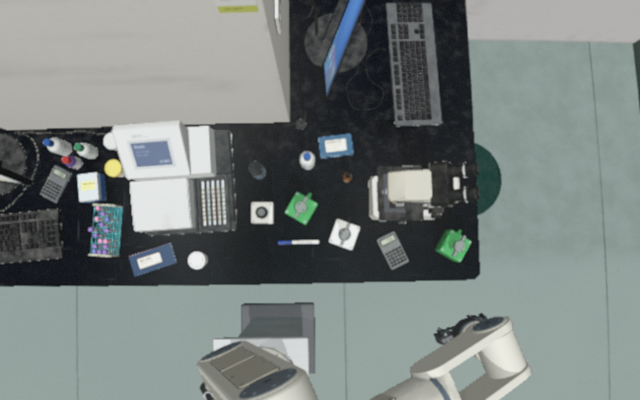

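View pics/side1.png

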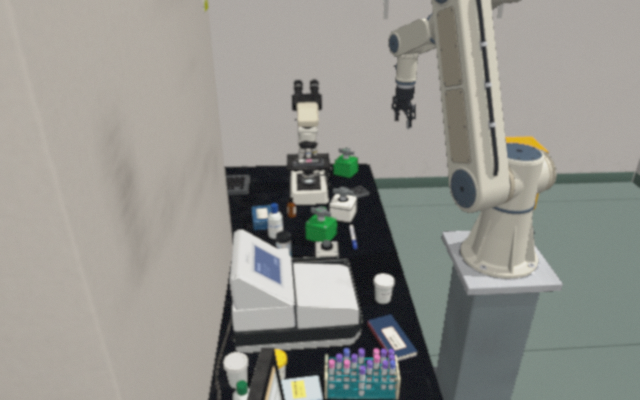

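The top view shows the white stop box at about (344,234), the start box at (262,212) and green look-alikes at (301,207) and (454,245). I'll enlarge the stop box and compute its position.

```bash
cat > h.py <<'E'
import numpy as np,cv2
from rig import r
from scipy.spatial.transform import Rotation as Ro
def cam(n,s=None):
    p=r.camera_params(n)
    if n=='wrist':
        T=np.eye(4);T[:3,:3]=Ro.from_euler('xyz',s['tcp_rot']).as_matrix();T[:3,3]=s['eef_pos']
        W=T@np.array(p['hand_eye']);R=W[:3,:3].T;t=-R@W[:3,3]
    else: R=cv2.Rodrigues(np.array(p['rvec']))[0];t=np.array(p['tvec'])
    K=np.array([[p['fx'],0,p['cx']],[0,p['fy'],p['cy']],[0,0,1]]);return R,t,K,np.array([p['k1'],0,0,0])
def atz(c,uv,z):
    R,t,K,d=c;u=cv2.undistortPoints(np.array([[uv]],float),K,d)[0,0]
    v=R.T@np.array([*u,1]);o=-R.T@t;return o+v*(z-o[2])/v[2]
def proj(c,P):
    R,t,K,d=c;return cv2.projectPoints(np.array(P,float).reshape(-1,3),cv2.Rodrigues(R)[0],t,K,d)[0][:,0]
E
python3 - <<'E'
from h import *
c=cam('top')
for uv,z in(((345,233),114),((301,207),114),((262,212),70),((300,242),10),((393,251),13),((281,242),10),((319,242),10)):print(uv,atz(c,uv,z).round())
f=cv2.imread('pics/top1.png')[185:285,245:415]
g=cv2.imread('pics/side1.png')[170:270,260:400]
f=cv2.resize(f,None,fx=4.5,fy=4.5,interpolation=cv2.INTER_CUBIC);cv2.imwrite('pics/top1c.png',f)
E
```

```text
(345, 233) [ 495. -284.  114.]
(301, 207) [ 579. -148.  114.]
(262, 212) [568. -20.  70.]
(300, 242) [ 469. -139.   10.]
(393, 251) [ 433. -450.   13.]
(281, 242) [470. -76.  10.]
(319, 242) [ 468. -203.   10.]
```

View pics/top1c.png

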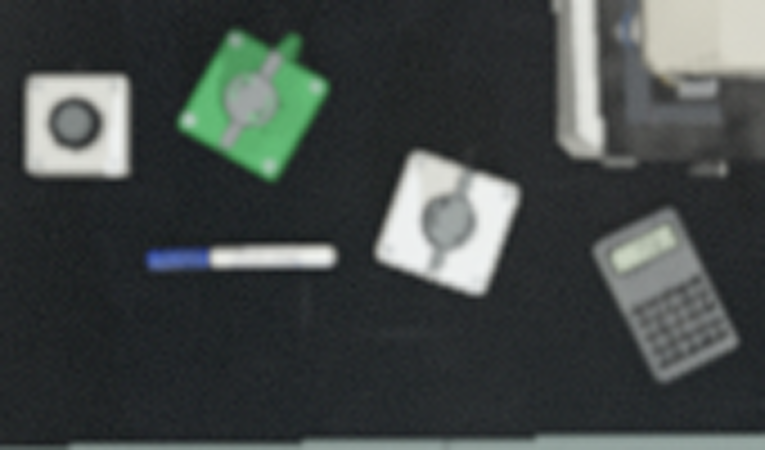

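The crop shows the stop head centre at about (447,220), with wing ends near (468,175) and (434,265). The marker lies left of the box, away from the near wing. I'll work out the approach.

```bash
cat >> h.py <<'E'
def delta(s,P):
    return Ro.from_euler('xyz',s['tcp_rot']).as_matrix().T@(np.array(P)-s['eef_pos'])/1000
E
python3 - <<'E'
from h import *
c=cam('top')
q=[atz(c,(245+u/4.5-.4,185+v/4.5-.4),z)for u,v,z in((447,220,114),(468,175,110),(434,265,110))]
print(np.round(q,1)); d=q[1]-q[2];print('yaw',np.arctan2(d[1],d[0]),np.hypot(*d[:2]))
s=r.sense();print(delta(s,[480,-284,290]))
print(np.round(r.camera_params('wrist')['hand_eye'],2),r.camera_params('wrist')['fx'])
E
```

```text
[[ 493.7 -280.6  114. ]
 [ 524.9 -296.2  110. ]
 [ 462.7 -271.1  110. ]]
yaw -0.38298739304317714 67.11453100595499
[ 0.34316238 -0.18499319 -0.03414343]
[[   0.     -0.96   -0.28   70.75]
 [   1.      0.      0.      0.9 ]
 [  -0.     -0.28    0.96 -116.73]
 [   0.      0.      0.      1.  ]] 300.83810343365735
```

```bash
python3 -m jog '[[[0,0,0],[0.034,-0.0185,-0.0035],-1],[[0,0,0],[0.034,-0.0185,-0.0035],-1],[[0,0,0],[0.034,-0.0185,-0.0035],-1],[[0,0,0],[0.034,-0.0185,-0.0035],-1],[[0,0,0],[0.034,-0.0185,-0.0035],-1],[[0,0,0],[0.034,-0.0185,-0.0035],-1],[[0,0,0],[0.034,-0.0185,-0.0035],-1],[[0,0,0],[0.034,-0.0185,-0.0035],-1],[[0,0,0],[0.034,-0.0185,-0.0035],-1],[[0,0,0],[0.034,-0.0185,-0.0035],-1]]' 20
python3 -m jog '[[[0,0,0.148],[0,0,0],-1],[[0,0,0.148],[0,0,0],-1],[[0,0,0.148],[0,0,0],-1],[[0,0,0.148],[0,0,0],-1],[[0,0,0.148],[0,0,0],-1],[[0,0,0],[0,0,0],-1]]'
python3 - <<'E'
from h import *
s=r.sense();f=r.grab_frame('wrist');cv2.imwrite('pics/w1.png',f[:,:,::-1])
print(s['eef_pos'],s['tcp_rot'],s['clock'],s['qpos'],s['contact_force'],s['opening'])
c=cam('wrist',s);y=-.383;h=np.array([494,-281,114]);a=np.array([np.cos(y),np.sin(y),0])
print(proj(c,[h,h+38*a-[0,0,4],h-38*a-[0,0,4]]))
E
```

```text
clock: 1.1
eef_pos: [477.8, -284.0, 291.2]
tcp_rot: [-3.141, 0.0, 0.374]
contact_force: [1.4, -0.6, -0.2]
opening: 0.004
grasp_force: 0.0
clock: 1.7
eef_pos: [477.0, -285.3, 291.0]
tcp_rot: [-3.141, 0.001, -0.368]
contact_force: [-0.8, -0.0, 0.1]
opening: 0.0
grasp_force: 0.0
[ 477.01453498 -285.32872781  290.96782782] [-3.14146170e+00  6.47276447e-04 -3.68416246e-01] 1.7 [-5.41770477e-01  2.13342377e-01  1.74405065e+00  1.87198002e-05
  1.18485979e+00  1.39743509e+00] [-0.80658694 -0.02588645  0.13710073] 0.00015781886850534444
[[317.91385675 173.9692054 ]
 [318.26266489 134.56921351]
 [317.8787319  209.28059534]]
```

View pics/w1.png

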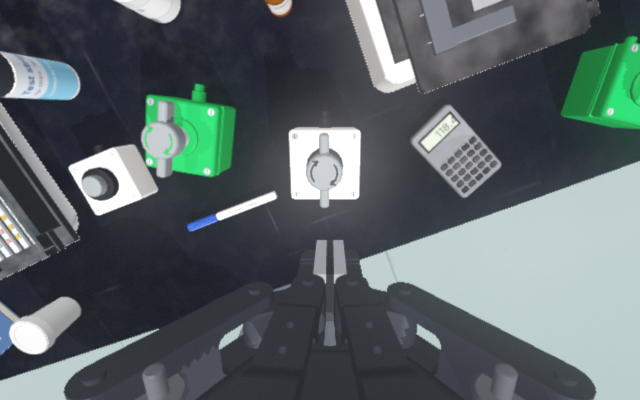

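The wrist view shows the white stop box with its head at about (323.5,171), wing ends at (324,135) and (324.5,206), and the gland at the top near (324,118). This is the real stop box.

```bash
python3 - <<'E'
from h import *
s=r.sense();c=cam('wrist',s)
q=[atz(c,u,z) for u,z in(((323.5,171),114),((324,135),110),((324.5,207),110))]
print(np.round(q,1));d=q[1]-q[2];print(np.arctan2(d[1],d[0]),np.hypot(*d[:2]),(q[1]+q[2])/2)
print(delta(s,[494,-284.5,147]))
E
```

```text
[[ 494.8 -287.2  114. ]
 [ 527.  -300.   110. ]
 [ 458.6 -274.3  110. ]]
-0.359995134618595 73.11131964018197 [ 492.78408243 -287.13521149  110.        ]
[ 0.01561552 -0.0068095   0.14401354]
```

```bash
python3 -m jog '[[[0,0,0],[0.008,-0.003,0.03],-1],[[0,0,0],[0.008,-0.003,0.03],-1],[[0,0,0],[0,0,0.03],-1],[[0,0,0],[0,0,0.03],-1],[[0,0,0],[0,0,0.018],-1],[[0,0,0],[0,0,0],-1]]'
python3 - <<'E'
from h import *
s=r.sense();f=r.grab_frame('wrist')
print(s['eef_pos'],s['contact_force'])
g=r.grab_frame('side')
cv2.imwrite('pics/w2.png',np.vstack([f[:,:,::-1][60:310,120:520],cv2.resize(g[150:250,280:440,::-1],(400,250))]))
E
```

```text
clock: 2.35
eef_pos: [492.6, -284.7, 150.6]
tcp_rot: [-3.141, 0.005, -0.362]
contact_force: [0.5, 0.3, 1.0]
opening: 0.0
grasp_force: 0.0
[ 492.64807201 -284.65047791  150.58696561] [0.49047901 0.26556696 1.00782014]
```

View pics/w2.png

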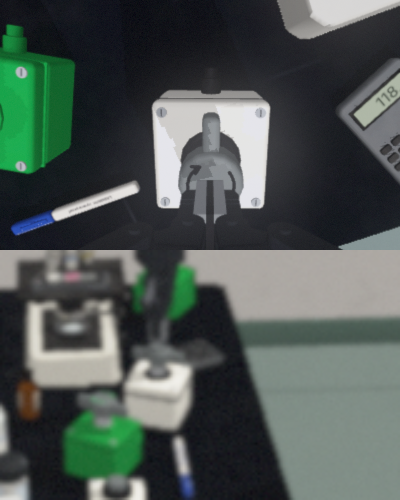

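The fingertips sit laterally centred over the head. Now I'll press gently, watching the force.

```bash
python3 -m jog '[[[0,0,0],[0.001,0.001,0.004],-1],[[0,0,0],[0,0,0.004],-1],[[0,0,0],[0,0,0.003],-1],[[0,0,0],[0,0,0.002],-1],[[0,0,0],[0,0,0],-1]]'
python3 -m jog '[[[0,0,0],[0,0,0.002],-1],[[0,0,0],[0,0,0.002],-1],[[0,0,0],[0,0,0.002],-1],[[0,0,0],[0,0,0],-1]]'
```

```text
clock: 2.95
eef_pos: [494.7, -286.8, 140.1]
tcp_rot: [-3.142, 0.0, -0.366]
contact_force: [0.3, -0.7, 0.4]
opening: -0.005
grasp_force: 0.0
clock: 3.35
eef_pos: [495.1, -287.0, 134.5]
tcp_rot: [3.142, -0.001, -0.366]
contact_force: [-0.2, 0.2, 5.1]
opening: -0.001
grasp_force: 2.4
```

```bash
python3 -m jog '[[[0,0,0],[0,0,0.002],-1],[[0,0,0],[0,0,0.002],-1],[[0,0,0],[0,0,0.002],-1],[[0,0,0],[0,0,0.001],-1],[[0,0,0],[0,0,0],-1]]'
python3 -m jog '[[[0,0,0],[0,0,0.001],-1],[[0,0,0],[0,0,0.001],-1],[[0,0,0],[0,0,0],-1]]'
```

```text
clock: 3.85
eef_pos: [495.0, -287.0, 127.4]
tcp_rot: [3.142, -0.0, -0.366]
contact_force: [-1.0, 0.7, 6.6]
opening: 0.002
grasp_force: 3.2
clock: 4.15
eef_pos: [495.1, -287.0, 125.5]
tcp_rot: [3.142, -0.001, -0.366]
contact_force: [-0.8, 1.0, 7.0]
opening: 0.002
grasp_force: 3.5
```

```bash
python3 -m jog '[[[0,0,0],[0,0,0.001],-1],[[0,0,0],[0,0,0],-1]]'
python3 -m jog '[[[0,0,0],[0,0,-0.003],-1],[[0,0,0],[0,0,-0.004],-1],[[0,0,0],[0,0,-0.01],-1],[[0,0,0],[0,0,-0.03],-1],[[0,0,0],[-0.02,0,-0.03],-1],[[0,0,0],[-0.02,0,0],-1],[[0,0,0],[0,0,0],-1],[[0,0,0],[0,0,0],-1]]'
python3 - <<'E'
from h import *
s=r.sense();f=r.grab_frame('wrist');c=cam('wrist',s)
print(s['eef_pos'],s['contact_force'])
h=np.array([494.5,-287,0]);a=np.array([np.cos(-.362),np.sin(-.362),0])
for z in(114,105):print(z,proj(c,[h+[0,0,z],h+38*a+[0,0,z-4],h-38*a+[0,0,z-4]]).round(1).tolist())
print(proj(c,[h+40*a+[0,0,70]]))
cv2.imwrite('pics/w3.png',cv2.resize(f[100:300,200:450,::-1],None,fx=3,fy=3,interpolation=cv2.INTER_CUBIC))
E
```

```text
clock: 4.35
eef_pos: [495.1, -287.0, 124.6]
tcp_rot: [3.142, -0.001, -0.366]
contact_force: [-0.7, -0.2, 7.5]
opening: 0.003
grasp_force: 3.7
clock: 5.15
eef_pos: [457.6, -272.6, 201.5]
tcp_rot: [3.142, -0.001, -0.366]
contact_force: [0.4, 0.0, -0.7]
opening: -0.001
grasp_force: 0.0
[ 457.62856352 -272.64730454  201.52264291] [ 0.39380381  0.02424183 -0.72361879]
114 [[327.9, 162.8], [327.7, 104.7], [328.2, 213.8]]
105 [[328.0, 160.8], [327.7, 105.1], [328.3, 210.0]]
[[327.92082056 103.63125877]]
```

View pics/w3.png

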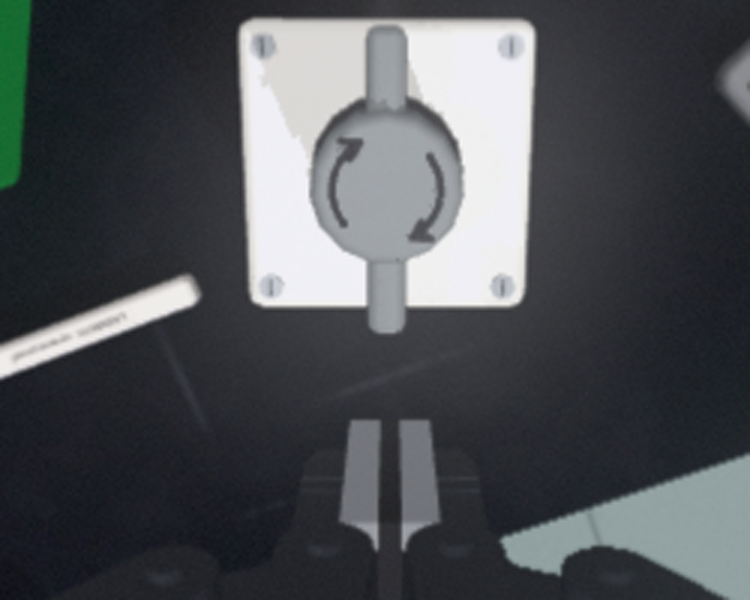

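The wing ends project at (328.7,108.7) and (329,210.7). That span fits a head sunk about 9 mm, so the button has stayed latched with the hand off. Next I'll approach the near wing on its clockwise-pushing side.

```bash
python3 - <<'E'
from h import *
s=r.sense();c=cam('wrist',s)
q=[atz(c,u,101) for u in((328.7,108.7),(329,210.7))];d=q[0]-q[1]
print(np.round(q,1),np.arctan2(d[1],d[0]),np.hypot(*d[:2]),(q[0]+q[1])/2)
C=np.array([494.5,-286.8,0]);R=Ro.from_euler('xyz',s['tcp_rot']).as_matrix()
P=C+R@[-34,26,0];P[2]=s['eef_pos'][2];print(P,delta(s,P))
E
```

```text
[[ 527.9 -300.3  101. ]
 [ 458.7 -274.   101. ]] -0.36300893876499507 74.05668318365683 [ 493.28255758 -287.1838521   101.        ]
[ 453.44358597 -298.89837727  201.24903026] [5.14249463e-03 2.60077789e-02 3.33163078e-06]
```

```bash
python3 -m jog '[[[0,0,0],[0.003,0.014,0],-1],[[0,0,0],[0.002,0.012,0],-1],[[0,0,0],[0,0,0.02],-1],[[0,0,0],[0,0,0.025],-1],[[0,0,0],[0,0,0.025],-1],[[0,0,0],[0,0,0.016],-1],[[0,0,0],[0,0,0.01],-1],[[0,0,0],[0,0,0],-1]]'
python3 -m jog '[[[0,0,0],[0,-0.005,0],-1],[[0,0,0],[0,-0.004,0],-1],[[0,0,0],[0,-0.003,0],-1],[[0,0,0],[0,-0.002,0],-1],[[0,0,0],[0,0,0],-1]]'
```

```text
clock: 6.0
eef_pos: [452.2, -299.0, 103.8]
tcp_rot: [-3.141, 0.002, -0.367]
contact_force: [-0.1, -0.2, 0.5]
opening: -0.0
grasp_force: 0.0
clock: 6.5
eef_pos: [458.2, -285.4, 105.8]
tcp_rot: [3.141, -0.001, -0.366]
contact_force: [-1.5, -0.8, 1.9]
opening: -0.001
grasp_force: 0.8
```

```bash
python3 -m jog '[[[0,0,0],[0,-0.003,0],-1],[[0,0,0],[0,-0.003,0],-1],[[0,0,0],[0,-0.002,0],-1],[[0,0,0],[0,0,0],-1]]'
python3 -m jog '[[[0,0,0],[0,-0.002,0],-1],[[0,0,0],[0,-0.002,0],-1],[[0,0,0],[0,-0.002,0],-1],[[0,0,0],[0,0,0],-1]]'
python3 - <<'E'
from h import *
f=r.grab_frame('wrist')
cv2.imwrite('pics/w4.png',cv2.resize(f[0:300,140:500,::-1],None,fx=2,fy=2))
E
```

```text
clock: 6.9
eef_pos: [460.7, -277.7, 105.2]
tcp_rot: [-3.141, 0.001, -0.366]
contact_force: [-1.9, -1.7, 0.4]
opening: -0.002
grasp_force: 1.0
clock: 7.3
eef_pos: [462.9, -272.2, 105.2]
tcp_rot: [-3.142, 0.0, -0.366]
contact_force: [-1.0, -2.7, -0.2]
opening: -0.001
grasp_force: 1.0
```

View pics/w4.png

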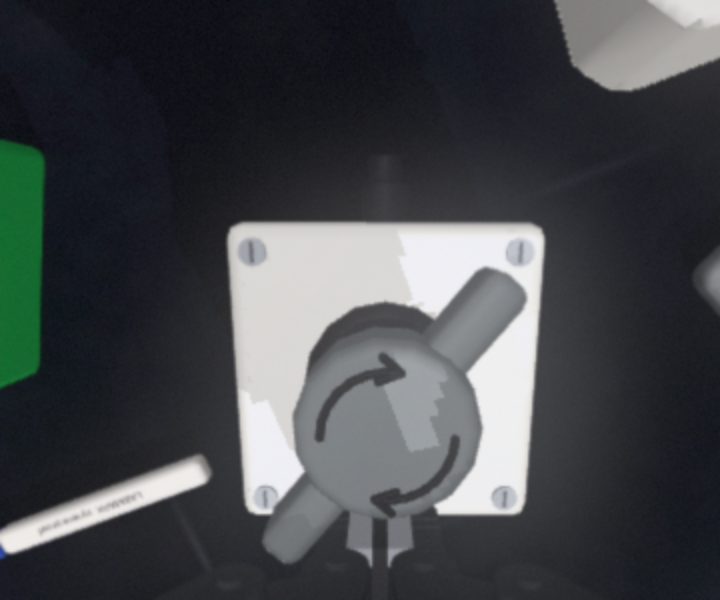

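The head has turned about 45° (the far wing now points to about (500,290)) and looks raised. I'll back off so that it turns back to rest, then lift and check.

```bash
python3 -m jog '[[[0,0,0],[0,0.003,0],-1],[[0,0,0],[0,0.004,0],-1],[[0,0,0],[0,0.005,0],-1],[[0,0,0],[0,0.006,0],-1],[[0,0,0],[0,0.008,0],-1],[[0,0,0],[0,0.008,0],-1],[[0,0,0],[0,0,0],-1]]'
python3 -m jog '[[[0,0,0],[0,0,-0.025],-1],[[0,0,0],[0,0,-0.035],-1],[[0,0,0],[0,0,-0.036],-1],[[0,0,0],[-0.003,-0.016,0],-1],[[0,0,0],[-0.002,-0.017,0],-1],[[0,0,0],[0,0,0],-1],[[0,0,0],[0,0,0],-1]]'
python3 - <<'E'
from h import *
s=r.sense();f=r.grab_frame('wrist');c=cam('wrist',s)
print(s['eef_pos'],s['contact_force'])
h=np.array([494.5,-287,0]);a=np.array([np.cos(-.362),np.sin(-.362),0])
for z in(114,105):print(z,proj(c,[h+[0,0,z],h+38*a+[0,0,z-4],h-38*a+[0,0,z-4]]).round(1).tolist())
cv2.imwrite('pics/w5.png',cv2.resize(f[100:300,200:450,::-1],None,fx=3,fy=3,interpolation=cv2.INTER_CUBIC))
E
```

```text
clock: 8.05
eef_pos: [450.7, -305.4, 105.4]
tcp_rot: [3.141, -0.001, -0.367]
contact_force: [-0.4, 0.2, -0.1]
opening: -0.002
grasp_force: 0.0
clock: 8.75
eef_pos: [457.8, -271.3, 200.8]
tcp_rot: [3.142, 0.0, -0.365]
contact_force: [-0.3, -0.3, -0.6]
opening: 0.0
grasp_force: 0.0
[ 457.76527096 -271.25752176  200.84776319] [-0.30693567 -0.33514848 -0.58425367]
114 [[330.0, 162.3], [329.9, 104.0], [330.1, 213.5]]
105 [[330.0, 160.3], [329.8, 104.4], [330.0, 209.7]]
```

View pics/w5.png

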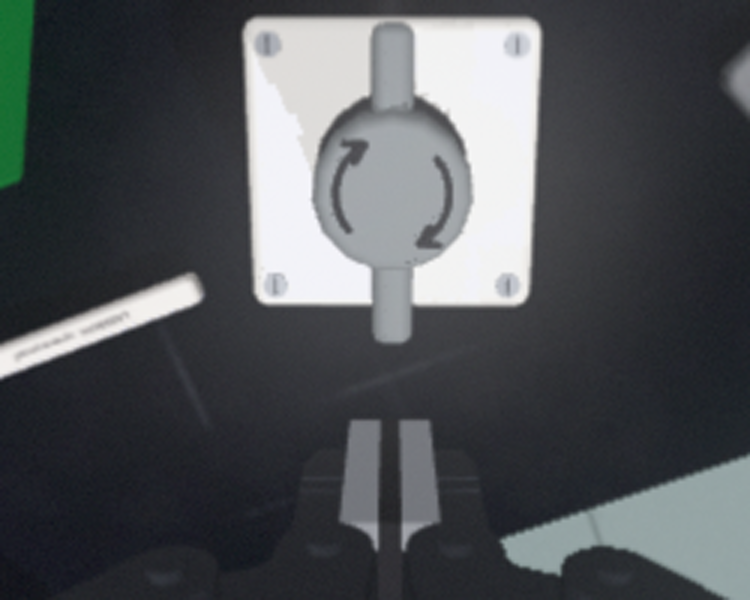

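The button is out again: the near wing end is now at 343 (332 when latched), the span is 320 px instead of 306, and the wings are back in line with the box. The marker hasn't moved and the hand is clear.

```bash
python3 -c "
from rig import r
print(r.sign_off())"
```

```text
the job is handed in; nothing more can be done
None
```

The stop button was pressed until it latched and seen to stay in, then a wing was pushed clockwise until it sprang out and turned back to rest; I touched nothing else and handed the job in at about 9 s.

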